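# Let the ratchet tilt stand down flat and set its pawl again

### The arm

A 6-joint arm with a two-finger parallel gripper is mounted at the origin on a cart in front of the work surface, level with it; the furniture and walls round the work are solid. World frame = base frame: x ahead of the robot, y to its left, z up, the work surface at z = 0. Lengths are in m, angles in rad, forces in N, time in s.
With the tool pointing down it reaches from about 0.35 to 0.85 m from the base axis. Payload 8.1 kg.
Tool frame: the origin (TCP) lies between the finger pads; the fingertips stand 11 mm ahead of it and the grasp point (between the pads) lies 8 mm behind it (robot.tips_ahead is the distance from the TCP to the fingertips, in m); z points along the fingers, y is the line along which they close (so a half turn about z gives the same grasp; the last joint's range is limited). The gripper opens to 93 mm and grips with 3 to 60 N. Pads are 15 mm wide; open, the fingers measure 128 mm over their backs; the gripper's body (75 mm by 188 mm) begins 65 mm behind the grasp point.
Start: joints at [1.063, 0.13, 1.488, -0, 1.523, -0.085], TCP at [0.246, 0.547, 0.23] pointing down, gripper open.
Joint ranges: [-2.96, 2.96], [-0.89, 2.26], [0.02, 2.5], [-1.34, 4.48], [0, 2.73], [-2.66, 2.66]. Speed limits (rad/s): [2.39, 2.39, 2.79, 3.14, 3.14, 3.14].

### API

Orientations are given as a rotation vector (axis times angle).
In Python, from plant import robot gives the robot as it stands. The module is installed in compiled form; this text tells all that it offers.
- The arm moves only by the tool move_arm, never from a script. Its argument "deltas" is one flat list of numbers, 7 for each row, row after row: the shift along the tool's x, y, z in m, then the turn, a rotation vector about the tool's x, y, z in rad, then the opening, from 0 (shut) to 1 (fully open). A call has 1 to 12 rows; each row is the pose to reach, as a shift and turn from the pose commanded when the call began, along the tool's axes at that moment; what a row does not reach only later rows make up. A row lasts 1/8 s, in which the tool goes at most 62.5 mm and 10.7 degrees, less where a joint would pass 70% of its speed; a pose out of reach is approached as far as the arm can. A call with a gripper value outside its range is refused whole. The fingers move at their own pace and stop on an object; "squeeze" is the grip in N (left out, the last holds). Time passes only in rows, so rows that repeat a pose let the fingers close. It gives the time, the measured TCP pose, the force, the opening and the grip force at its end, in the units of the state.
- robot.read_state(): the state, without advancing time (a new reading comes with each control period).
- robot.read_camera(name): name is "side" or "top"; returns (picture, depth): 384x512x3 uint8, red, green, blue; 384x512 float32, m along the optical axis (not along the pixel's ray), 0 where there is no reading.
- robot.camera_model(name): a dict with "K" (3x3 intrinsics, pixels), "k1" (the pictures are not rectified: a ray, as slopes to the right and down, at radius r is drawn at 1 + k1 r^2 times it, then the intrinsics apply), "R" (3x3) and "t" (3): a world point X has camera coordinates R X + t. Camera axes: x right, y down, z forward; pixel columns grow to the right and rows downward; lengths in m; the calibration is good to about 2 mm. A picture is of the moment at which its call begins. camera_model takes no time and is no camera call.
- robot.close_job(): hands the job in; it is judged then, once.
Trained networks look in the newest picture that a camera, given by its name, has taken for a name from the list of things; names that differ only in an ending like _2 or _b are one class to them, and where a whole thing is asked for, a point or a joint stands for the part that bears it (a point fixed in the world has none). Each returns a list of dicts, best first, with "confidence" (0 to 1); they miss things now and then, are a little off and sometimes report something else, mostly with a low value. They report only what shows in the picture. A call takes as long as a camera call. They do not tell look-alikes from the thing itself.
- robot.recognise(camera, label): "uv" ([column, row] in pixels, amid what is visible of it).
The state is a dict: "t": time; "q": joint angles; "dq": joint speeds; "joint_torque": joint torques, N m; "tool_pos": TCP position; "orientation": TCP orientation; "force": force on the tool from outside, world axes, zero at the start; "wrist_torque": the same for the moment, N m; "opening": finger opening in m; "gripper_force": force on a finger pad.
Only numpy, scipy, OpenCV 4.12 (cv2) and the standard library are available. Lean on these libraries where they do the work, as an engineer would, in place of code of your own. Each camera call takes 0.05 s, during which the arm holds its last target. There are 200 camera calls.

### The job

The housing on the tilting work table has to lie level for the next job: press the red pad of the ratchet pawl until the pawl snaps over and stays out of the teeth, then push the table down by its black bar until it lies flat on its rubber stops. Then press the pawl's green pad until the pawl snaps back into the teeth, so that it catches again the next time the table is tilted. Only press and push with the fingers: grasp nothing, do not raise the table, keep off the housing, and leave the glue pot, the paste tin and the screwdriver where they are.

Things in the scene. Friction and masses are not known exactly. Their poses are not given: they have to be found in the camera images.
- tilt_rest: tilt stand fixed to the bench: grey base 250 x 262 x 10 mm, aluminium table hinged between two grey cheeks at the side nearer the robot, toothed sector and pawl on the right (-y) cheek. Origin: on the bench under the table's middle (base spans x -125..125, y -157..105 mm); x points from the hinge to the table's free edge, away from the robot; y left along the hinge; z up; turned up to 0.3 rad
- work_table (a joint): tilt of the table, rad: 0 = flat on its two rubber stops (hard stop), grows as the far edge rises; starts at 0.52 to 0.8. A stiff friction hinge: it stays where left, never drops by itself. With the pawl in the teeth it goes up but down by less than one tooth (0.14); with the pawl free, 2 to 8 N down on the bar moves it all the way
- table_hinge (a point): point on the table's hinge axis, midway along it, 45 mm above the bench; the axis runs along the stand's y
- push_bar (a point): middle of the axis of the push bar: round, 152 mm long along the stand's y, with a black rubber sleeve (100 mm long, 15 mm thick), at the table's far edge, 215 mm from the hinge axis; moves on an arc about the hinge. Table flat: axis 80 mm above the bench, 107 mm ahead (+x) of the stand's origin. Push on top of it, shut finger ends side by side along it; the housing's rim is 40 mm from its axis
- ratchet_pawl (a joint): angle of the pawl and its thumb rocker, rad: -0.03 to 0.13 = in the teeth (as the nose happens to lie on a tooth), 0.6 = fully free (hard stop). A spring plunger snaps it over-centre at 0.3: it stays on the side where it is left; a pad needs about 5 to 7 N
- release_pad (a point): middle of the upper face of the red thumb pad, 26 x 34 mm, on the rocker's far arm. Pressing it frees the pawl: it sinks 19 mm in all (and shifts 5 mm along the stand's +x), snapping over half-way. The rocker's axis runs along the stand's y, 129 mm above the bench; pads lie 158 mm right of the stand's middle, 74 mm outside the table's edge; nothing is above them
- engage_pad (a point): middle of the upper face of the green thumb pad, 26 x 34 mm, on the near arm of the same rocker, 61 mm nearer the robot than the red one. It comes up as the red one goes down; pressed down 19 mm from fully free it puts the pawl back in the teeth, snapping over half-way
- housing: black round housing, 141 mm across and 33 mm high, with a light disc in it, held between four white pins on the table and tilting with it; origin: centre of its underside, z = its axis. Not to be touched
- glue_pot: clear glue pot with a blue brush, 43 mm across, 130 mm high, standing loose to the right of the stand; origin: centre of its underside
- paste_tin: round tin with a yellow lid, 57 mm across, 24 mm high, standing loose to the left of the stand; origin: centre of its underside
- screwdriver: screwdriver with a black and blue handle, 163 mm long, 31 mm high, lying loose on the bench behind the stand (beyond the push bar); origin: centre of its underside
Things that resemble listed ones, but are neither listed nor needed, are in the scene too. There is more than one size of the glue_pot; the one meant has the size given above.

How it is judged:
On the way, in this order (a step that is already met when the one before it is completed fails the run):
1. the pawl is pressed free while the table is still up (value of joint ratchet_pawl above 0.5 rad and value of joint work_table above 0.25 rad), for 0.2 s.
2. with the pawl free, the table is pushed down flat on its stops (value of joint ratchet_pawl above 0.45 rad and value of joint work_table below 0.035 rad), for 0.2 s.
3. the pawl is pressed back into the teeth (value of joint ratchet_pawl below 0.12 rad and value of joint work_table below 0.035 rad), for 0.2 s.
At the end, for the whole second after the job is handed in: The table lies flat on its stops (tilt below 0.035 rad), the pawl is back in the teeth (below 0.12 rad), the glue pot is upright, and glue pot, paste tin and screwdriver are within 30 mm of where they were (all of step 3 and angle between glue_pot's own z axis and vertical below 0.2 rad and distance of each of glue_pot, paste_tin, screwdriver from where it was at the start of the episode below 0.03 m); the robot touches nothing.
It fails at once if a bystander (glue pot, paste tin, screwdriver) is moved or lifted by more than 30 mm, or the glue pot is tipped (distance of any of glue_pot, paste_tin, screwdriver from where it was at the start of the episode above 0.03 m or angle between glue_pot's own z axis and vertical above 0.4 rad).
It fails at once if the table is raised by more than one tooth (0.14 rad) (value of joint work_table above 0.92 rad or (distance of push_bar from where it was at the start of the episode above 0.031 m and value of joint work_table above 0.66 rad)).
It fails at once if the housing on the table is pressed by the fingers or the arm (contact force between any of the fingers, the arm and housing above 1 N).
It also fails if it takes over 59 s, if anything falls off the work surface, if the arm or the gripper's body presses on something with over 40 N, if the wrist force passes 120 N, or if a joint passes its speed limit or range.

## Working session

There is one attempt and no reset: what is moved stays moved. The work goes in short steps, Python scripts to look and compute and a tool call to move; the robot and the scene stay as the last step left them, time stands still between calls to the robot, and variables do not carry over. Pictures are saved under pics/ and viewed, at most 10 in all, crops included, and the job is handed in when it is done.

Besides the shell and the picture viewer there is one more tool, called in YAML: its name, and indented under it one key for each argument. move_arm: Moves the arm, as the interface text tells. Its arguments: {"type":"object","properties":{"deltas":{"type":"array","items":{"type":"number"}},"squeeze":{"type":"number"}},"required":["deltas"]}

```bash
mkdir -p pics; cat > h.py <<'E'
import numpy as np, cv2
from plant import robot
from scipy.spatial.transform import Rotation as Ro
def world(cam,uv,depth,d=None):
    m=robot.camera_model(cam);K=np.array(m["K"]);R=np.array(m["R"]);t=np.array(m["t"])
    u,v=uv
    if d is None:
        p=depth[max(0,int(v)-2):int(v)+3,max(0,int(u)-2):int(u)+3];p=p[p>0]
        if not len(p): return None
        d=np.median(p)
    x,y=(u-K[0,2])/K[0,0],(v-K[1,2])/K[1,1]
    rd=np.hypot(x,y);r=rd
    for _ in range(20): r=rd/(1+m["k1"]*r*r)
    s=r/rd if rd>0 else 1
    return R.T@(np.array([x*s*d,y*s*d,d])-t)
def cloud(cam,depth):
    m=robot.camera_model(cam);K=np.array(m["K"]);R=np.array(m["R"]);t=np.array(m["t"])
    v,u=np.mgrid[:384,:512];x=(u-K[0,2])/K[0,0];y=(v-K[1,2])/K[1,1];rd=np.hypot(x,y);r=rd.copy()
    for _ in range(20): r=rd/(1+m["k1"]*r*r)
    s=np.where(rd>0,r/np.maximum(rd,1e-9),1)
    c=np.stack([x*s*depth,y*s*depth,depth],-1)
    w=(c-t)@R; w[depth<=0]=np.nan
    return w
E
python3 - <<'E'
from h import *
for c in("side","top"):
    im,d=robot.read_camera(c)
    np.savez(f"{c}0.npz",im=im,d=d)
    cv2.imwrite(f"pics/{c}0.png",cv2.resize(im[:,:,::-1],(768,576)))
    for n in("release_pad","engage_pad","push_bar","housing","glue_pot","paste_tin","screwdriver"):
        for r in robot.recognise(c,n)[:2]:
            w=world(c,r["uv"],d);print(c,n,round(r["confidence"],2),np.round(r["uv"]),None if w is None else w.round(3))
s=robot.read_state();print(s["t"],s["tool_pos"],s["orientation"],s["force"],s["opening"])
E
```

```text
side release_pad 0.78 [233. 195.] [ 0.547 -0.19   0.125]
side engage_pad 0.69 [236. 190.] [ 0.558 -0.18   0.133]
side engage_pad 0.37 [229. 197.] [ 0.541 -0.166  0.107]
side push_bar 0.68 [220. 177.] [ 0.546 -0.057  0.112]
side push_bar 0.4 [220. 170.] [ 0.552 -0.03   0.118]
side housing 0.72 [218. 171.] [ 0.549 -0.026  0.115]
side glue_pot 0.97 [308. 290.] [ 0.598 -0.516  0.097]
side glue_pot 0.84 [300. 220.] [ 0.706 -0.236  0.054]
side screwdriver 0.48 [276. 189.] [ 0.728 -0.005  0.019]
top release_pad 0.76 [278. 213.] [ 0.552 -0.206  0.131]
top engage_pad 0.56 [275. 214.] [ 0.551 -0.201  0.131]
top push_bar 0.7 [148. 190.] [0.623 0.122 0.023]
top push_bar 0.68 [212. 206.] [ 0.568 -0.055  0.125]
top housing 0.67 [211. 219.] [ 0.54  -0.052  0.109]
top housing 0.38 [145. 190.] [0.623 0.13  0.023]
top glue_pot 0.64 [279. 155.] [ 0.712 -0.215  0.046]
top glue_pot 0.63 [389. 196.] [ 0.602 -0.482  0.072]
top paste_tin 0.85 [144. 192.] [0.619 0.133 0.023]
top screwdriver 0.75 [198. 144.] [ 0.755  0.002 -0.   ]
top screwdriver 0.58 [278. 212.] [ 0.555 -0.207  0.136]
0.8 [0.24617342 0.547196   0.2296744 ] [-6.59250186e-01 -3.07163228e+00 -8.71762668e-05] [-0.39747316 -0.35786331  0.52101344] 0.0930335178845382
```

View pics/top0.png

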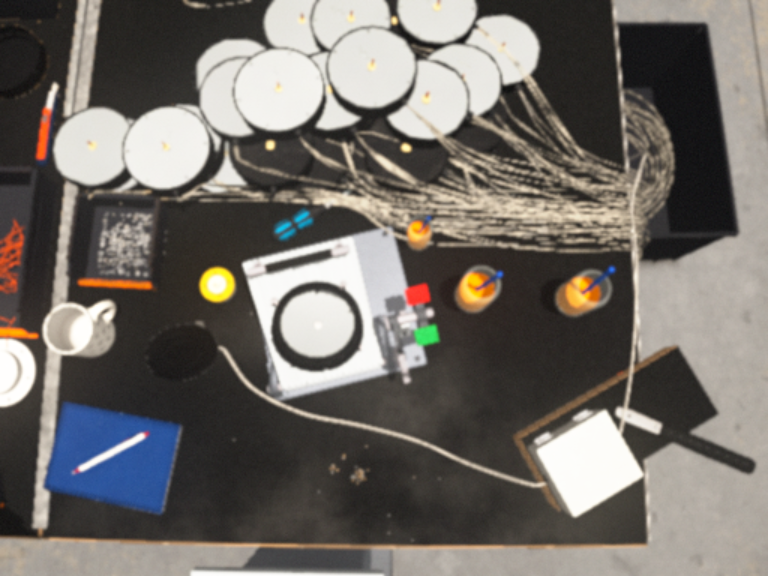

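View pics/side0.png

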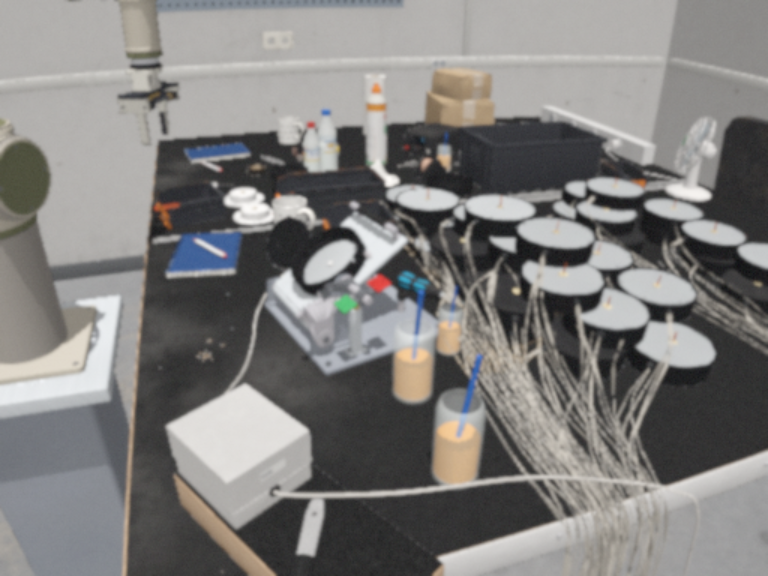

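The top view shows the red pad at about (417,294), the green pad at (427,335) and the push bar at (300,260), all in the enlarged picture. One pot stands close at (478,288) and a smaller one at (418,233). Next I segment the pads and the bar.

```bash
python3 - <<'E'
from h import *
P={}
for c in("top","side"):
    z=np.load(c+"0.npz");im=z["im"].astype(int);w=cloud(c,z["d"])
    r,g,b=im[...,0],im[...,1],im[...,2]
    for n,m in(("red",(r>150)&(g<70)&(b<80)),("green",(g>130)&(r<90)&(b<120))):
        k,lab,st,ce=cv2.connectedComponentsWithStats(m.astype(np.uint8))
        for i in range(1,k):
            if st[i,4]<25: continue
            p=w[lab==i];p=p[~np.isnan(p[:,0])];md=np.median(p,0)
            if not(.4<md[0]<.7 and -.35<md[1]<0): continue
            e=cv2.erode((lab==i).astype(np.uint8),np.ones((3,3)))>0
            print(c,n,st[i,4],ce[i],md.round(4),np.nanmean(w[e],0).round(4)); P[c,n]=np.nanmean(w[e],0)
a=np.mean([P[c,"red"] for c in("top","side")],0);b=np.mean([P[c,"green"] for c in("top","side")],0)
d=a-b;print("red",a,"green",b,"dist",np.linalg.norm(d[:2]),"yaw",np.arctan2(d[1],d[0]))
# bar & table from top cloud
z=np.load("top0.npz");im=z["im"];w=cloud("top",z["d"])
dk=im.max(2)<70
print(np.c_[[w[v,u] for v,u in((172,190),(173,200),(171,210),(168,220),(166,230),(176,172),(160,255))]].round(3))
yaw=np.arctan2(d[1],d[0])
for yw in(yaw,):
    R=np.array([[np.cos(yw),-np.sin(yw)],[np.sin(yw),np.cos(yw)]])
    # base origin guess: pads mid at y=-158
    sel=(~np.isnan(w[...,0]))
    mid=(a+b)[:2]/2
    L=(w[...,:2]-mid)@R; L[...,1]-=.158   # stand frame with x rel to pads' mid
    # table's profile: white/al along y in -0.075..0.075
    for y0 in(-.07,-.05,0,.05,.07):
        s=sel&(abs(L[...,1]-y0)<.006)&(abs(L[...,0])<.25)&(w[...,2]>.035)
        o=np.argsort(L[s][:,0]);print(y0,np.c_[L[s][o,0],w[s][o,2],im[s][o].mean(1)/1000].round(3)[::3].tolist())
E
```

```text
top red 166 [278.98795181 195.62650602] [ 0.5906 -0.2088  0.1459] [ 0.5906 -0.2088  0.1452]
top green 170 [284.41764706 223.11764706] [ 0.5303 -0.2231  0.1257] [ 0.5299 -0.2221  0.1267]Traceback (most recent call last):
  File "<stdin>", line 14, in <module>
KeyError: ('side', 'red')
```

```bash
python3 - <<'E'
from h import *
c="side";z=np.load(c+"0.npz");w=cloud(c,z["d"]);im=z["im"].astype(int)
for u,v in((252,189),(231,203)): print(u,v,im[v,u],w[v-1:v+2,u-1:u+2].reshape(-1,3).mean(0).round(4))
a=np.array([.5906,-.2088,.1452]);b=np.array([.53,-.2221,.1267]);d=a-b;yw=np.arctan2(d[1],d[0]);print("yaw",yw)
z=np.load("top0.npz");im=z["im"];w=cloud("top",z["d"])
R=np.array([[np.cos(yw),-np.sin(yw)],[np.sin(yw),np.cos(yw)]])
L=(w[...,:2]-(a+b)[:2]/2)@R; L[...,1]-=.158
sel=~np.isnan(w[...,0])
for y0 in(-.055,-.03,0,.04):
    s=sel&(abs(L[...,1]-y0)<.003)&(abs(L[...,0])<.2)&(w[...,2]>.035)
    o=np.argsort(L[s][:,0]);print(y0,*[tuple(q) for q in np.c_[L[s][o,0],w[s][o,2],im[s][o].mean(1)/1000].round(3).tolist()[::2]])
E
```

```text
252 189 [227  73  68] [ 0.5868 -0.2123  0.1469]
231 203 [ 94 197 126] [ 0.531  -0.2295  0.1278]
yaw 0.21604657426278434
-0.055 (-0.061, 0.047, 0.233) (-0.059, 0.051, 0.242) (-0.057, 0.054, 0.246) (-0.055, 0.06, 0.248) (-0.052, 0.059, 0.249) (-0.051, 0.059, 0.25) (-0.049, 0.058, 0.249) (-0.047, 0.06, 0.25) (-0.045, 0.068, 0.25) (-0.043, 0.066, 0.25) (-0.042, 0.068, 0.249) (-0.04, 0.066, 0.25) (-0.038, 0.068, 0.25) (-0.037, 0.069, 0.25) (-0.035, 0.072, 0.25) (-0.033, 0.071, 0.249) (-0.031, 0.074, 0.249) (-0.03, 0.097, 0.212) (-0.029, 0.073, 0.249) (-0.027, 0.097, 0.213) (-0.026, 0.111, 0.141) (-0.025, 0.092, 0.216) (-0.024, 0.116, 0.122) (-0.022, 0.113, 0.164) (-0.02, 0.115, 0.138) (-0.019, 0.113, 0.073) (-0.016, 0.109, 0.06) (-0.014, 0.104, 0.053) (-0.012, 0.097, 0.049) (-0.01, 0.099, 0.056) (-0.008, 0.103, 0.053) (-0.006, 0.101, 0.054) (-0.004, 0.104, 0.053) (-0.002, 0.106, 0.052) (-0.001, 0.105, 0.057) (0.0, 0.108, 0.053) (0.003, 0.105, 0.052) (0.004, 0.111, 0.054) (0.007, 0.111, 0.053) (0.009, 0.103, 0.129) (0.009, 0.113, 0.065) (0.011, 0.104, 0.132) (0.013, 0.106, 0.135) (0.015, 0
[... 8546 characters left out ...]
0.138, 0.248) (0.079, 0.143, 0.249) (0.082, 0.144, 0.25) (0.083, 0.141, 0.249) (0.085, 0.143, 0.25) (0.086, 0.146, 0.25) (0.088, 0.146, 0.249) (0.09, 0.149, 0.249) (0.092, 0.149, 0.249) (0.092, 0.149, 0.25) (0.096, 0.147, 0.25) (0.097, 0.154, 0.25) (0.098, 0.154, 0.249) (0.099, 0.153, 0.25) (0.101, 0.188, 0.106) (0.101, 0.155, 0.248) (0.101, 0.188, 0.095) (0.103, 0.187, 0.077) (0.103, 0.188, 0.059) (0.105, 0.157, 0.22) (0.105, 0.19, 0.061) (0.105, 0.157, 0.183) (0.107, 0.19, 0.057) (0.109, 0.19, 0.062) (0.11, 0.19, 0.069) (0.112, 0.19, 0.106) (0.114, 0.187, 0.165) (0.121, 0.166, 0.229) (0.122, 0.166, 0.24) (0.124, 0.168, 0.248) (0.125, 0.17, 0.249) (0.126, 0.169, 0.249) (0.129, 0.165, 0.235)
```

move_arm:
  deltas: [-0.04,-0.035,-0.05,0,0,-0.1,0,-0.08,-0.07,-0.07,0,0,-0.2,0,-0.625,-0.549,-0.07,0,0,-0.668,0,-0.625,-0.549,-0.07,0,0,-0.668,0,-0.625,-0.549,-0.07,0,0,-0.668,0,-0.625,-0.549,-0.07,0,0,-0.668,0,-0.625,-0.549,-0.07,0,0,-0.668,0,-0.625,-0.549,-0.07,0,0,-0.668,0,-0.625,-0.549,-0.07,0,0,-0.668,0,-0.625,-0.549,-0.07,0,0,-0.668,0,-0.625,-0.549,-0.07,0,0,-0.668,0,-0.625,-0.549,-0.07,0,0,-0.668,0]

```text
t: 2.3
tool_pos: [0.5438, -0.1069, 0.2997]
orientation: [-0.384, 3.117, -0.0]
force: [0.5, 0.7, 0.7]
opening: 0.0008
gripper_force: 0.0
```

move_arm:
  deltas: [0,0,0,0,0,0,0,0,0,0,0,0,0,0]

```text
t: 2.55
tool_pos: [0.543, -0.1047, 0.2992]
orientation: [0.383, -3.118, -0.001]
force: [0.4, 1.4, -0.8]
opening: 0.0005
gripper_force: 0.0
```

```bash
cat > tgt.py <<'E'
import sys
from h import *
# tool-frame delta from measured pose to world xyz (TCP)
s=robot.read_state();T=np.array(list(map(float,sys.argv[1:4])))
M=Ro.from_rotvec(s["orientation"]).as_matrix()
print(s["t"],s["tool_pos"].round(4) if hasattr(s["tool_pos"],"round") else s["tool_pos"],"axes",M.round(3).tolist(),"delta",(M.T@(T-np.array(s["tool_pos"]))).round(4),"F",np.round(s["force"],1),"q",np.round(s["q"],2))
E
python3 tgt.py .591 -.2095 .175
python3 - <<'E'
from h import *
im,d=robot.read_camera("side");cv2.imwrite("pics/s1.png",cv2.resize(im[120:290,120:350,::-1],None,fx=3,fy=3,interpolation=2))
E
```

```text
2.55 [ 0.543  -0.1047  0.2992] axes [[-0.97, -0.242, -0.001], [-0.242, 0.97, 0.001], [0.0, 0.001, -1.0]] delta [-0.0213 -0.1134  0.1241] F [ 0.4  1.4 -0.8] q [-0.28 -0.01  1.51  0.    1.64 -2.1 ]
```

View pics/s1.png

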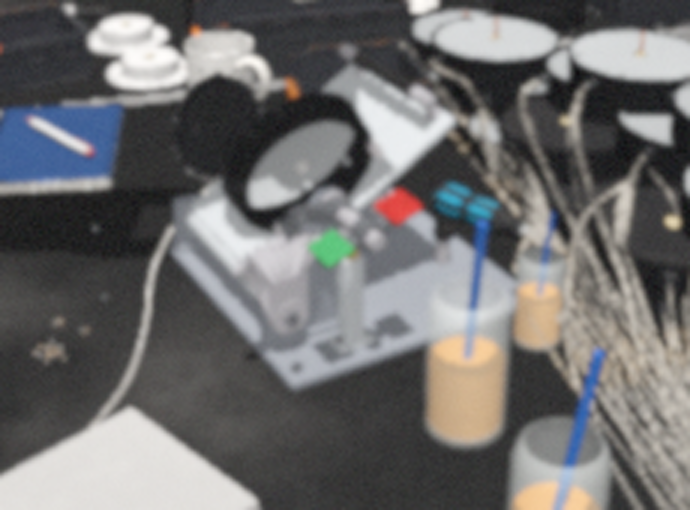

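The crop shows the red pad at (398,205), the green pad at (330,247) and the table still up. Nothing stands above the pads. I go above the red pad next.

move_arm:
  deltas: [-0.021,-0.113,0.06,0,0,0,0,-0.021,-0.113,0.1,0,0,0,0,-0.021,-0.113,0.124,0,0,0,0,-0.021,-0.113,0.124,0,0,0,0,-0.021,-0.113,0.124,0,0,0,0]

```text
t: 3.22
tool_pos: [0.5917, -0.208, 0.1777]
orientation: [-0.386, 3.116, -0.001]
force: [0.2, 1.1, -0.1]
opening: 0.0005
gripper_force: 0.0
```

```bash
python3 tgt.py .591 -.2095 .137
python3 - <<'E'
from h import *
im,d=robot.read_camera("side");cv2.imwrite("pics/s2.png",cv2.resize(im[120:290,120:350,::-1],None,fx=3,fy=3,interpolation=2))
E
```

```text
3.225 [ 0.5917 -0.208   0.1777] axes [[-0.97, -0.244, 0.002], [-0.244, 0.97, -0.001], [-0.002, -0.001, -1.0]] delta [ 0.0011 -0.0012  0.0407] F [ 0.2  1.1 -0.1] q [-0.42  0.23  1.47  0.    1.44 -2.24]
```

View pics/s2.png

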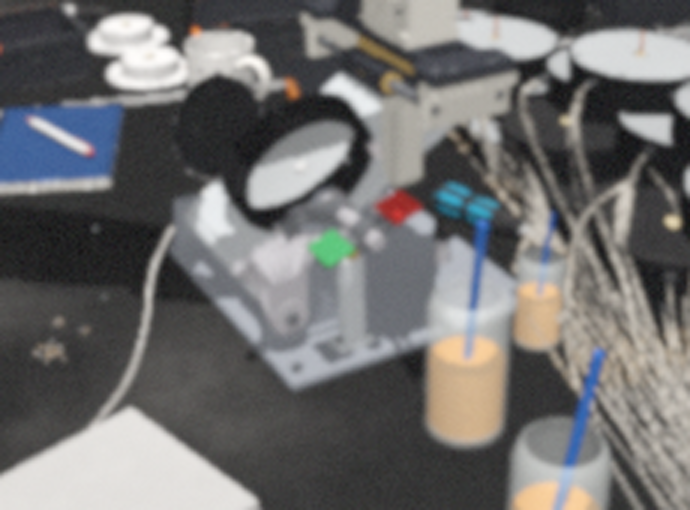

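The closed fingertips stand right over the red pad at (400,200), so I press.

move_arm:
  deltas: [0.001,-0.001,0.01,0,0,0,0,0.001,-0.001,0.02,0,0,0,0,0,-0.001,0.027,0,0,0,0,-0.001,-0.001,0.033,0,0,0,0,-0.001,-0.001,0.039,0,0,0,0,-0.001,-0.001,0.041,0,0,0,0,-0.001,-0.001,0.041,0,0,0,0]

```text
t: 4.15
tool_pos: [0.5946, -0.2105, 0.1404]
orientation: [-0.384, 3.112, -0.005]
force: [-6.6, 8.7, 31.1]
opening: -0.0
gripper_force: 13.8
```

move_arm:
  deltas: [0,0,-0.003,0,0,0,0,0,0,-0.02,0,0,0,0,0,0,-0.08,0,0,0,0,0,0,-0.12,0,0,0,0,0.0,0,-0.12,0,0,0,0]

```text
t: 4.78
tool_pos: [0.5939, -0.2109, 0.2594]
orientation: [-0.383, 3.112, -0.006]
force: [0.7, 0.6, 0.4]
opening: 0.0005
gripper_force: 0.0
```

```bash
cat > pads.py <<'E'
from h import *
import sys
for c in("side","top"):
    im,d=robot.read_camera(c);w=cloud(c,d)
    h=cv2.cvtColor(im,cv2.COLOR_RGB2HSV);s=(h[...,1]>110)&(h[...,2]>90)
    for n,m in(("red",((h[...,0]<5)|(h[...,0]>174))&s),("green",(abs(h[...,0].astype(int)-68)<14)&s)):
        m=m&(abs(w[...,0]-.56)<.07)&(abs(w[...,1]+.215)<.06)&(w[...,2]<.2)
        e=cv2.erode(m.astype(np.uint8),np.ones((3,3)))>0
        print(c,n,m.sum(),np.nanmedian(w[e],0).round(4) if e.any() else None)
    cv2.imwrite(f"pics/{c}_{sys.argv[1]}.png",cv2.resize(im[110:290,120:350,::-1],None,fx=3,fy=3,interpolation=2))
E
python3 pads.py a
python3 tgt.py .63 -.04 .25
```

```text
side red 66 [ 0.5879 -0.2147  0.1292]
side green 58 [ 0.5303 -0.2298  0.1488]
top red 39 [ 0.5828 -0.1936  0.1296]
top green 182 [ 0.5331 -0.222   0.1459]
4.875 [ 0.592  -0.2101  0.2542] axes [[-0.97, -0.243, -0.0], [-0.243, 0.97, 0.0], [0.0, 0.0, -1.0]] delta [-0.0781  0.1558  0.0042] F [-0.2 -0.9 -0.1] q [-0.42  0.2   1.37 -0.    1.58 -2.24]
```

The pads have swapped heights: red is now at 0.129 and green at 0.147, so the pawl is free. I move above the bar.

move_arm:
  deltas: [-0.03,0.06,0,0,0,0,0,-0.06,0.12,0,0,0,0,0,-0.081,0.157,0.015,0,0,0,0,-0.081,0.157,0.03,0,0,0,0,-0.081,0.157,0.035,0,0,0,0,-0.081,0.157,0.035,0,0,0,0]

```text
t: 5.62
tool_pos: [0.6318, -0.0395, 0.218]
orientation: [0.381, -3.116, -0.0]
force: [0.1, 0.4, 0.4]
opening: 0.0006
gripper_force: 0.0
```

```bash
python3 pads.py b; python3 tgt.py .632 -.038 .2015
```

```text
side red 74 [ 0.589  -0.2124  0.1291]
side green 58 [ 0.5303 -0.2298  0.1483]
top red 190 [ 0.5926 -0.2053  0.1271]
top green 185 [ 0.533  -0.2221  0.1459]
5.725 [ 0.6326 -0.0396  0.2197] axes [[-0.971, -0.241, 0.0], [-0.241, 0.971, -0.0], [-0.0, -0.0, -1.0]] delta [0.0002 0.0017 0.0182] F [-0.3 -0.2  0.4] q [-0.14  0.23  1.4  -0.    1.52 -1.96]
```

View pics/side_b.png

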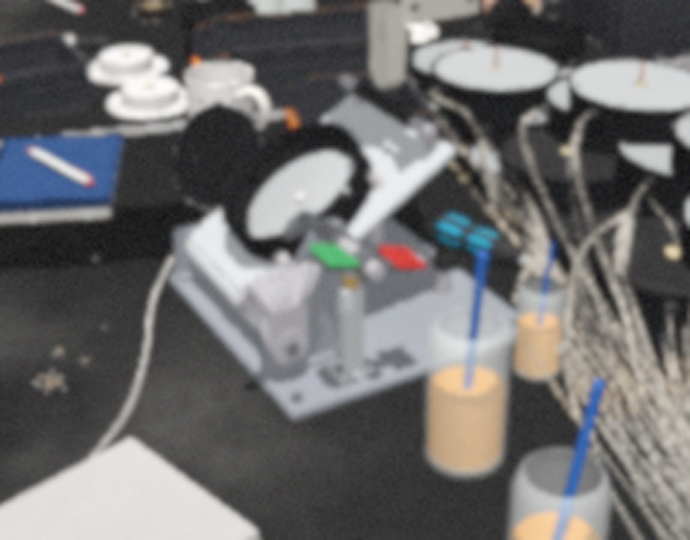

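The rocker has swapped over, with green at (335,255) and red at (402,257), and the fingers are over the bar at (388,85). I push along the arc.

move_arm:
  deltas: [0,0.002,0.012,0,0,0,0,-0.001,0.002,0.019,0,0,0,0,-0.006,0.002,0.027,0,0,0,0,-0.012,0.002,0.035,0,0,0,0,-0.017,0.002,0.043,0,0,0,0]

```text
t: 6.35
tool_pos: [0.6513, -0.0319, 0.1786]
orientation: [-0.383, 3.111, -0.001]
force: [5.7, 2.9, 7.3]
opening: 0.0005
gripper_force: 4.1
```

```bash
cat > tilt.py <<'E'
from h import *
import sys
im,d=robot.read_camera("top");w=cloud("top",d)
yw=.245;R=np.array([[np.cos(yw),-np.sin(yw)],[np.sin(yw),np.cos(yw)]])
L=(w[...,:2]-np.array([.5603,-.2155]))@R; L-=[-.0524,.158] # hinge frame
# white table strip left of housing (y .06...0.078 beyond rim) : fit plane slope
sat=im.astype(int).min(2)>225
s=sat&(abs(L[...,1]-.07)<.008)&(L[...,0]>.0)&(L[...,0]<.19)&(w[...,2]>.03)
x,z=L[s][:,0],w[s][:,2]
for _ in range(4):
    p=np.polyfit(x,z,1);k=abs(z-np.polyval(p,x))<.008;x,z=x[k],z[k]
print("tilt",np.arctan(p[0]).round(3),"z at hinge",p[1].round(3),len(x))
dk=(im.max(2)<85)&(L[...,0]>.14)&(L[...,0]<.24)&(abs(L[...,1])<.05)&(w[...,2]>.065)
dk&=abs(L[...,1])>.02
print("sleeve",np.nanmedian(L[dk],0).round(3),np.nanpercentile(w[dk][:,2],85).round(3),dk.sum())
s=robot.read_state();t=np.array(s["tool_pos"]);print("tip hinge-frame",((t[:2]-[.5603,-.2155])@R-[-.0524,.158]).round(4),t[2]-.011,np.round(s["force"],1))
np.savez("last.npz",im=im,d=d)
im,d=robot.read_camera("side");cv2.imwrite(f"pics/t{sys.argv[1]}.png",cv2.resize(im[60:260,120:350,::-1],None,fx=3,fy=3,interpolation=2))
E
python3 tilt.py 1
```

```text
tilt 0.414 z at hinge 0.056 102
sleeve [ 0.166 -0.044] 0.295 98
tip hinge-frame [ 0.185  -0.0017] 0.16611821270427532 [4.9 0.8 6.2]
```

View pics/t1.png

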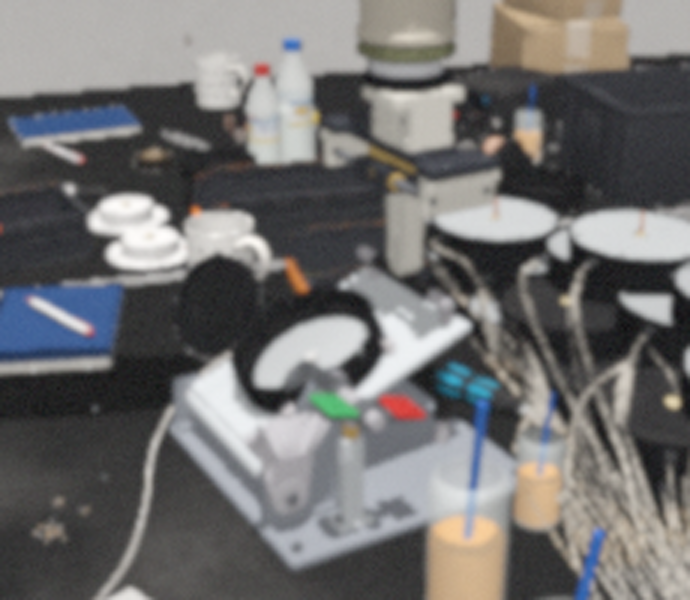

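The table has come down to about 0.41 rad with the fingers on the bar at (405,265). I carry on down the arc.

move_arm:
  deltas: [-0.001,0,0.009,0,0,0,0,-0.005,0,0.018,0,0,0,0,-0.009,0,0.028,0,0,0,0,-0.014,0,0.038,0,0,0,0,-0.017,0,0.048,0,0,0,0,-0.021,0,0.058,0,0,0,0,-0.023,0,0.069,0,0,0,0,-0.025,0,0.079,0,0,0,0,-0.025,0,0.082,0,0,0,0,-0.025,0,0.082,0,0,0,0]

```text
t: 7.7
tool_pos: [0.673, -0.0262, 0.098]
orientation: [-0.384, 3.118, -0.001]
force: [-12.2, 0.9, 28.9]
opening: 0.0005
gripper_force: 14.6
```

```bash
python3 tilt.py 2
```

```text
tilt 0.085 z at hinge 0.055 93
sleeve [ 0.182 -0.038] 0.214 153
tip hinge-frame [ 0.2076 -0.0017] 0.08697215566350779 [-12.6   1.4  28.7]
```

View pics/t2.png

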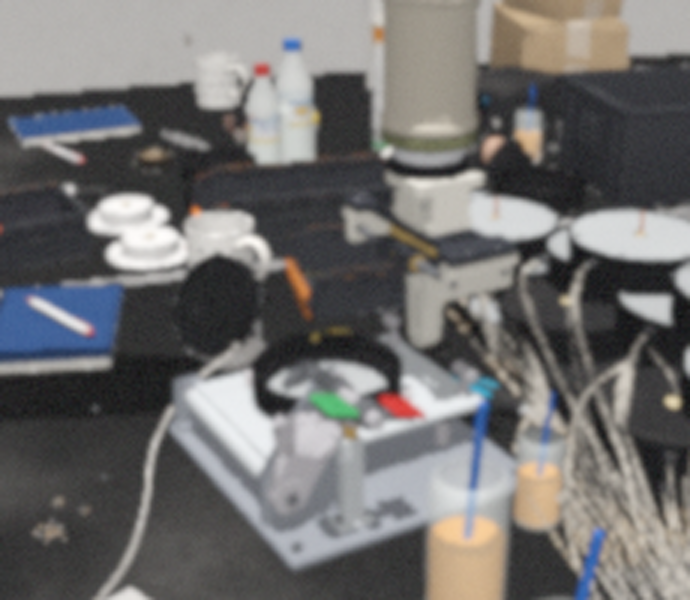

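move_arm:
  deltas: [0,0,-0.003,0,0,0,0,0,0,-0.02,0,0,0,0,0,0,-0.08,0,0,0,0,0.02,-0.05,-0.14,0,0,0,0,0.06,-0.1,-0.14,0,0,0,0,0.12,-0.155,-0.14,0,0,0,0,0.12,-0.155,-0.14,0,0,0,0]

```text
t: 8.68
tool_pos: [0.5919, -0.208, 0.2342]
orientation: [0.38, -3.117, -0.0]
force: [0.6, 0.1, 0.0]
opening: 0.0006
gripper_force: 0.0
```

```bash
python3 tilt.py 3; python3 pads.py c; python3 tgt.py .533 -.223 .178
python3 - <<'E'
from h import *
z=np.load("last.npz");im,d=z["im"],z["d"];w=cloud("top",d)
yw=.245;R=np.array([[np.cos(yw),-np.sin(yw)],[np.sin(yw),np.cos(yw)]])
L=(w[...,:2]-np.array([.5603,-.2155]))@R-[-.0524,.158]
for x0 in(.01,.03,.05,.07,.09,.11,.13,.15,.17,.19,.203,.212,.22):
    s=(abs(L[...,0]-x0)<.004)&(L[...,1]>.052)&(L[...,1]<.075)
    print(x0,s.sum(),np.nanmedian(w[s][:,2]).round(4),im[s].mean().round())
s=(abs(L[...,0]-.212)<.004)&(abs(L[...,1])<.045);print("bar top",np.nanmedian(w[s][:,2]))
E
```

```text
tilt -0.005 z at hinge 0.057 117
sleeve [0.164 0.036] 0.087 149
tip hinge-frame [ 0.0829 -0.1607] 0.22314045272959107 [-0.2 -2.  -0.2]
side red 63 [ 0.589  -0.2083  0.1289]
side green 59 [ 0.5305 -0.2274  0.1484]
top red 12 None
top green 180 [ 0.5328 -0.2224  0.1462]
8.875 [ 0.5936 -0.2056  0.2339] axes [[-0.97, -0.241, -0.001], [-0.241, 0.97, 0.001], [0.001, 0.001, -1.0]] delta [ 0.0629 -0.0023  0.056 ] F [-0.1  1.1 -0.2] q [-0.42  0.21  1.4   0.    1.54 -2.23]
0.01 0 nan nan
0.03 0 nan nan
0.05 0 nan nan
0.07 0 nan nan
0.09 0 nan nan
0.11 20 0.0721 69.0
0.13 28 0.0719 70.0
0.15 18 0.0584 215.0
0.17 27 0.0573 249.0
0.19 28 0.0573 249.0
0.203 28 0.0567 248.0
0.212 52 0.0825 198.0
0.22 13 0.0832 204.0
bar top 0.08368798761449932
  return np.nanmean(a, axis, out=out, keepdims=keepdims)
<stdin>:7: RuntimeWarning: Mean of empty slice.
  ret = ret.dtype.type(ret / rcount)
```

The table is flat on its stops and the pawl is still free. Next I press the green pad.

move_arm:
  deltas: [0.04,-0.001,0.02,0,0,0,0,0.063,-0.002,0.05,0,0,0,0,0.063,-0.002,0.065,0,0,0,0,0.063,-0.002,0.073,0,0,0,0,0.063,-0.002,0.08,0,0,0,0,0.064,-0.002,0.088,0,0,0,0,0.064,-0.002,0.096,0,0,0,0,0.064,-0.002,0.098,0,0,0,0,0.064,-0.002,0.098,0,0,0,0]

```text
t: 10.0
tool_pos: [0.5355, -0.2235, 0.1417]
orientation: [-0.386, 3.113, -0.005]
force: [-11.2, 4.5, 25.0]
opening: 0.0006
gripper_force: 12.3
```

move_arm:
  deltas: [0,0,-0.003,0,0,0,0,0,0,-0.02,0,0,0,0,-0.01,0,-0.08,0,0,0,0,-0.05,0.05,-0.14,0,0,0,0,-0.05,0.1,-0.18,0,0,0,0,-0.05,0.1,-0.18,0,0,0,0]

```text
t: 10.75
tool_pos: [0.5584, -0.1116, 0.3211]
orientation: [-0.388, 3.112, -0.003]
force: [-0.1, -0.1, -0.7]
opening: 0.0003
gripper_force: 0.0
```

```bash
python3 pads.py d; python3 tilt.py 4; python3 -c "
from h import *
a=np.load('top0.npz')['im'];b=np.load('last.npz')['im']
cv2.imwrite('pics/cmp.png',np.hstack([cv2.resize(x[130:240,120:350,::-1],None,fx=1.7,fy=1.7,interpolation=2) for x in(a,b)]))"
```

```text
side red 91 [ 0.5861 -0.2098  0.1464]
side green 71 [ 0.53   -0.2263  0.1277]
top red 77 [ 0.5807 -0.202   0.1433]
top green 189 [ 0.5301 -0.2233  0.127 ]
tilt 0.044 z at hinge 0.054 24
sleeve [0.151 0.044] 0.089 50
tip hinge-frame [ 0.0743 -0.0584] 0.3061388723783565 [ 0.1 -0.5  0.3]
```

View pics/cmp.png

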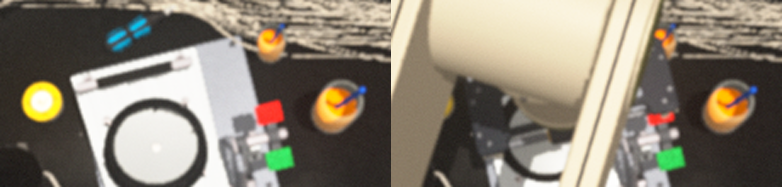

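View pics/side_d.png

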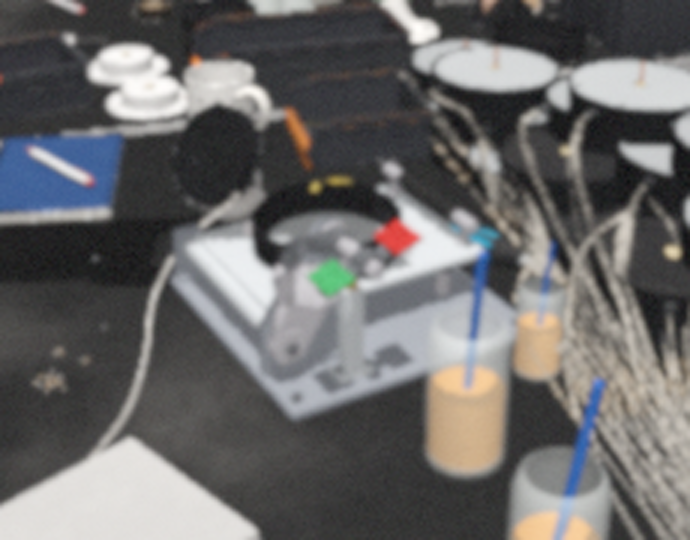

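The pads are back at their starting heights (red 0.146, green 0.128), so the pawl is in the teeth. The table lies flat and the pots stand where they were, so I hand the job in.

```bash
python3 -c "
from plant import robot
print(robot.close_job())"
```

```text
the job is handed in; nothing more can be done
None
```

I pressed the pawl free, pushed the table down flat and pressed the pawl back into the teeth, then handed the job in at about 11 s with nothing seen disturbed; no verdict came back.

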